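Find the moulding offcut that fits the radius gauge

ROBOT

A 6-joint arm with a two-finger parallel gripper is mounted at the origin on the work surface. World frame = base frame: x ahead of the robot, y to its left, z up, the work surface at z = 0. Lengths are in m, angles in rad, forces in N, time in s.
With the tool pointing down it reaches from about 0.275 to 1 m from the base axis. Payload 8.4 kg.
Tool frame: the origin (TCP) lies at the very end of the fingers, on their centre line; the grasp point (between the pads) lies 19 mm behind it; z points along the fingers, y is the line along which they close (so a half turn about z gives the same grasp; the last joint's range is limited). The gripper opens to 85 mm and grips with 20 to 120 N. Pads are 22 mm wide; open, the fingers measure 114 mm over their backs; the gripper's body (76 mm by 85 mm) begins 54 mm behind the grasp point. The pads swing forward as they close: fully open they stand 13 mm farther back than shut.
Start: joints at [1.172, 0.353, 1.633, -0, 1.155, -0.002], TCP at [0.242, 0.576, 0.231] pointing down, gripper open.
Joint ranges: [-2.63, 2.63], [-0.92, 2.1], [0.06, 2.66], [-1.3, 4.44], [0, 2.69], [-3.02, 3.02]. Speed limits (rad/s): [2.22, 2.22, 2.79, 3.14, 3.14, 3.14].

INTERFACE

Orientations are given as a unit quaternion [x, y, z, w].
In Python, from plant import get_state, optics, job gives the robot as it stands.
- The arm moves only by the tool jog_arm, never from a script. Its arguments are lists of equal length, an entry for each row: "translation": the shift along the tool's x, y, z scaled (see below), a list of three; "twist": the turn, a rotation vector about the tool's x, y, z scaled (see below), a list of three. In form: {"translation": [[dx, dy, dz], ...], "twist": [[ax, ay, az], ...]}. A call has exactly 5 rows; each row is the pose to reach, as a shift and turn from the pose commanded when the call began, along the tool's axes at that moment; what a row does not reach only later rows make up. The controller multiplies each number of a shift by 0.25 m and each number of a turn by 60 degrees. A row lasts 1/12 s, in which the tool goes at most 41.7 mm and 7.16 degrees, less where a joint would pass 70% of its speed; a pose out of reach is approached as far as the arm can. A call with a number of a shift or a turn outside -1 to 1 is refused whole. A call with a gripper value outside its range is refused whole. "fingers" is the closure, from -1 (fully open) to 1 (shut), set as the call begins (left out, the last holds). The fingers move at their own pace and stop on an object; "newtons" is the grip in N (left out, the last holds). Time passes only in rows, so rows that repeat a pose let the fingers close, or fill a call up. It gives the time, the measured TCP pose, the force, the opening and the grip force at its end, in the units of the state.
- get_state(): the state, without advancing time (a new reading comes with each control period).
- optics.capture(name): name is "scene" or "top" or "wrist"; returns a dict with "image" (400x640x3 uint8, red, green, blue), "z_map" (400x640 float32, m along the optical axis (not along the pixel's ray), 0 where there is no reading), "mtx" (3x3 intrinsics, pixels), "world_from_camera" (4x4, takes a point from camera to world coordinates); the wrist camera has in their place "hand_eye" (4x4, takes a point from camera to tool coordinates, whose origin is the TCP and whose axes are the flange's). Camera axes: x right, y down, z forward; pixel columns grow to the right and rows downward; lengths in m; the calibration is good to about 2 mm. The wrist camera is an equidistant fisheye: a pixel r from the principal point sees the ray r / f radians off the axis. A picture is of the moment at which its call begins: read the wrist's pose just before it.
- job.job_done(): hands the job in; it is judged then, once.
The state is a dict: "time": time; "joints": joint angles; "joint_vel": joint speeds; "joint_efforts": joint torques, N m; "tcp_pos": TCP position; "tcp_rot": TCP orientation; "wrist_force": force on the tool from outside, world axes, zero at the start; "wrist_torque": the same for the moment, N m; "width": opening from 0.0 (shut) to 1.0 (fully open); "finger_force": force on a finger pad.
Only numpy, scipy, OpenCV 4.12 (cv2) and the standard library are available. Lean on these libraries where they do the work, as an engineer would, in place of code of your own. Each camera call takes 0.05 s, during which the arm holds its last target. There are 200 camera calls.

TASK

One of the three moulding offcuts in the rack has the profile of the radius gauge. Pick up the gauge by its handle and touch its leaf lightly to the offcuts until you find the one on which it goes fully home over the bead and does not rock; set it home there by hand, without dropping it, and leave it standing upright on that offcut. Touch gently and never force the leaf: it must not bear more than 40 N. Leave the tin, bottle and brush where they are.

Things in the scene. Friction and masses are not known exactly. Their poses are not given: they have to be found in the camera images.
- gauge_handle (a point): centre of the gauge's wooden handle, an upright block 24 mm (x) by 30 mm (y) by 50 mm tall, to be taken from above. The gauge (loose, 0.2 to 0.25 kg) starts standing on the table on its leaf's feet, this point 62 mm up. y runs across the leaf's profile, z up; the gauge is the same after a half turn about z
- leaf_foot (a point): underside centre of the gauge's aluminium leaf, fixed under the handle, 62 mm below the handle's centre, same axes. Leaf: 62 mm wide (y), 26 mm thick (x), 36 mm tall. Its lower edge has two convex feet of radius 8 mm, 23 mm either side of the middle, lowest at this point's height, and between them a concave notch of radius 15 mm, its roof 23 mm above the feet. Wedged on a bead, it bears about twice the push
- slot_left (a point): left slot (+y end): middle of the slot, level with the cove floor of the offcut in it, 26 mm above the table; x runs along the moulding, y across it, z up. The offcut lies fixed up to 4 mm to either side (y) and 5 mm along (x) of this point. On the matching offcut (bead radius 14 mm, crown 22 mm above the cove floor) the leaf's feet reach the cove floor, with 1 mm of play to each side of the bead
- slot_mid (a point): middle slot, 95 mm from the other two: middle of the slot, level with the cove floor of the offcut in it, 26 mm above the table; x runs along the moulding, y across it, z up. The offcut lies fixed up to 4 mm to either side (y) and 5 mm along (x) of this point. On the two wrong offcuts (bead broader and rounder, or taller and narrower) the leaf stops at least 6 mm above the cove floor and rocks
- slot_right (a point): right slot (-y end): middle of the slot, level with the cove floor of the offcut in it, 26 mm above the table; x runs along the moulding, y across it, z up. The offcut lies fixed up to 4 mm to either side (y) and 5 mm along (x) of this point. Which slot holds which offcut changes
- rack: fixed plywood rack board, 130 (x) by 300 (y) by 12 mm, origin at the centre of its underside, on the table. Three bare wooden moulding offcuts lie fixed in it side by side along y, each 110 mm long (x), 80 mm wide, with a rounded bead along its middle (up to 55 mm above the table) between two hollow coves; the leaf's feet go into the coves, its notch over the bead
- tin_mid (a point): middle of a paint tin, 74 mm across, 100 mm tall, standing behind the work; leave alone
- tint_mid (a point): a point inside a tint bottle, 42 mm across, 130 mm tall, 60 mm above its foot; leave alone
- brush_mid (a point): a point on a paint brush lying behind the work, 10 mm above the table; leave alone
Things that resemble listed ones, but are neither listed nor needed, are in the scene too. Leave any blue look-alike of the part that bears gauge_handle alone.

How it is judged:
By the outcome, as a careful person would: the job done as asked, in the order asked, and still so for the second after the job is handed in, with the robot touching nothing.
It also fails if it takes over 61 s, if anything falls off the work surface, if the arm or the gripper's body presses on something with over 40 N, if the wrist force passes 120 N, or if a joint passes its speed limit or range.

## Working session

There is one attempt and no reset: what is moved stays moved. The work goes in short steps, Python scripts to look and compute and a tool call to move; the robot and the scene stay as the last step left them, time stands still between calls to the robot, and variables do not carry over. Pictures are saved under pics/ and viewed, at most 10 in all, crops included, and the job is handed in when it is done.

Besides the shell and the picture viewer there is one more tool, called after "Emit:" in YAML: its name, and indented under it one key for each argument. jog_arm: Moves the arm, as the interface text tells. Shifts and turns lie within -1 to 1; 1 stands for 0.25 m of shift or 60 degrees of turn. Its arguments: {"type":"object","properties":{"translation":{"type":"array"},"twist":{"type":"array"},"fingers":{"type":"number"},"newtons":{"type":"number"}},"required":["translation","twist"]}

```bash
mkdir -p pics; cat > h.py <<'E'
import numpy as np, cv2
from plant import get_state, optics, job
def save(n,d,crop=None,s=1):
    im=d["image"][:,:,::-1]
    if crop: a,b,c,e=crop; im=im[b:e,a:c]
    cv2.imwrite("pics/"+n,cv2.resize(im,None,fx=s,fy=s,interpolation=cv2.INTER_CUBIC))
def world(d):
    z=d["z_map"]; K=d["mtx"]; v,u=np.mgrid[:400,:640]
    P=np.stack([(u-K[0,2])/K[0,0]*z,(v-K[1,2])/K[1,1]*z,z],-1)
    T=d["world_from_camera"]; return P@T[:3,:3].T+T[:3,3]
E
python3 - <<'E'
from h import *
s=get_state(); print({k:np.round(v,3) for k,v in s.items()})
for n in("scene","top"):
    d=optics.capture(n); save(n+"0.png",d,s=1.2); np.save(n+"0.npy",world(d)); print(np.round(d["world_from_camera"],3),d["mtx"][0])
    cv2.imwrite(n+"0_raw.png",d["image"][:,:,::-1])
E
```

```text
{'time': np.float64(0.0), 'joints': array([ 1.172,  0.354,  1.634,  0.   ,  1.155, -0.002]), 'joint_vel': array([0.   , 0.   , 0.001, 0.   , 0.002, 0.001]), 'joint_efforts': array([ 2.0000e-03, -6.0522e+01, -3.4209e+01,  0.0000e+00,  9.0000e-03,
        0.0000e+00]), 'tcp_pos': array([0.241, 0.576, 0.231]), 'tcp_rot': array([ 0.197,  0.98 , -0.001, -0.   ]), 'wrist_force': array([-0.348,  0.1  ,  0.632]), 'wrist_torque': array([ 0.036, -0.004,  0.061]), 'finger_force': np.float64(0.0), 'width': np.float64(1.001)}
[[-0.119  0.662 -0.74   1.484]
 [ 0.993  0.07  -0.097  0.091]
 [-0.012 -0.746 -0.666  0.805]
 [ 0.     0.     0.     1.   ]] [420.14525186   0.         320.97671168]
[[-0.026 -0.999  0.048  0.579]
 [-1.     0.026 -0.007 -0.023]
 [ 0.006 -0.048 -0.999  1.18 ]
 [ 0.     0.     0.     1.   ]] [450.7845004    0.         315.56848022]
```

View pics/scene0.png

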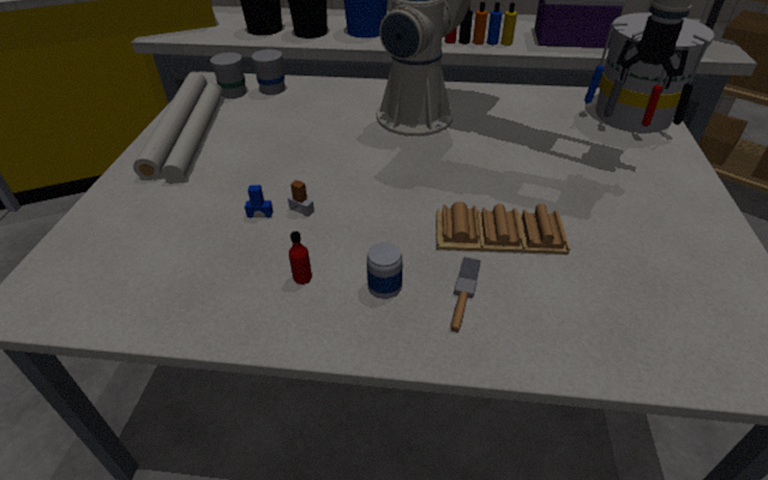

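View pics/top0.png

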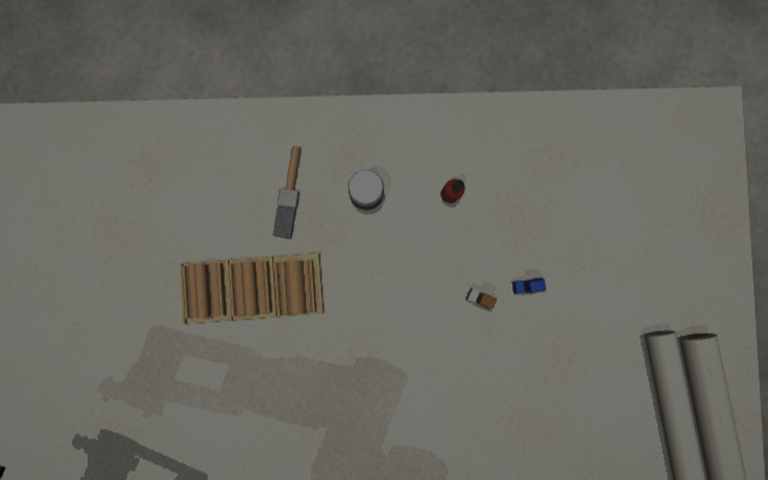

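The scene picture shows two candidates: the wood-handled gauge at (300,195) and a blue look-alike at (257,203). In the top view these are (481,299) and (529,286). I choose the wooden-handled one. The rack is at (252,288) in the top view. Next I'll measure it and check with a close crop.

```bash
python3 - <<'E'
from h import *
t=cv2.imread("top0_raw.png"); s=cv2.imread("scene0_raw.png")
a=cv2.resize(t[200:275,370:470],(600,450),interpolation=cv2.INTER_CUBIC)
cv2.imwrite("pics/crop1.png",np.vstack([a, cv2.resize(s[140:190,195:275],(600,375),interpolation=cv2.INTER_CUBIC)])[:600*2][::1] if 0 else np.hstack([cv2.resize(t[225:265,375:435],(400,267)),cv2.resize(s[140:190,195:275],(400,267),interpolation=cv2.INTER_CUBIC)]))
for n in("top0","scene0"):
    W=np.load(n+".npy"); im=cv2.imread(n+"_raw.png").astype(int)
    x,y,z=W[...,0],W[...,1],W[...,2]
    print(n)
    # table offset
    box=(225,265,375,425) if n=="top0" else (140,185,232,268)
    m=np.zeros(z.shape,bool); m[box[0]:box[1],box[2]:box[3]]=True
    print(" table z",np.median(z[m]))
    z0=np.median(z[m])
    for lo,hi in((.012,.04),(.045,.08),(.08,.1)):
        q=m&(z-z0>lo)&(z-z0<hi); P=W[q]
        if len(P)<5: print(lo,len(P));continue
        r=cv2.minAreaRect(P[:,:2].astype(np.float32)); print(lo,len(P),P.mean(0).round(4),r, P[:,2].max().round(4))
    q=(z-z0>.006)&(z-z0<.08)
    box=(205,275,145,275) if n=="top0" else (160,215,355,480)
    m=np.zeros(z.shape,bool); m[box[0]:box[1],box[2]:box[3]]=True
    P=W[q&m]; r=cv2.minAreaRect(P[:,:2].astype(np.float32)); print("rack",len(P),r)
W=np.load("top0.npy")
# profile along y: use rack rect
P=W[205:275,145:275].reshape(-1,3); P=P[P[:,2]>.006]
r=cv2.minAreaRect(P[:,:2].astype(np.float32)); c=np.array(r[0]); b=cv2.boxPoints(r)
e=max([b[1]-b[0],b[2]-b[1]],key=np.linalg.norm); e=e/np.linalg.norm(e); e=e*np.sign(e[1]); ax=np.array([e[1],-e[0]])
print("long axis",e,"ctr",c)
S=np.load("scene0.npy")[160:215,355:480].reshape(-1,3); 
for nm,Q in(("top",P),("scene",S)):
  d=(Q[:,:2]-c); u=d@e; w=d@ax; k=abs(w)<.04
  bins=np.arange(-.15,.151,.004); 
  print(nm,[(int(1000*(l+.002)),round(1000*float(np.median(Q[k&(u>=l)&(u<l+.004),2])),1)) for l in bins[:-1] if (k&(u>=l)&(u<l+.004)).any()])
E
```

```text
top0
 table z 1.3397755449173765e-05
0.012 119 [ 0.5175 -0.2369  0.0336] ((0.5137543082237244, -0.2478802651166916), (0.06272552907466888, 0.026185940951108932), 63.3779182434082) 0.0396
0.045 35 [ 0.5174 -0.2365  0.064 ] ((0.5117095112800598, -0.23914456367492676), (0.03349519520998001, 0.01680205576121807), 17.98998260498047) 0.0799
0.08 119 [ 0.5142 -0.2478  0.0853] ((0.5141202211380005, -0.24785558879375458), (0.029591428115963936, 0.023908495903015137), 63.967132568359375) 0.0904
rack 5909 ((0.5442829132080078, 0.24288620054721832), (0.3118717074394226, 0.16105948388576508), 89.25489044189453)
scene0
 table z 0.001700283424293847
0.012 169 [ 0.5267 -0.2452  0.0297] ((0.5188857316970825, -0.25210997462272644), (0.06893511861562729, 0.028583116829395294), 69.77774810791016) 0.0406
0.045 117 [ 0.5256 -0.248   0.0644] ((0.5267682671546936, -0.2490934133529663), (0.01888781413435936, 0.03557313233613968), 9.786321640014648) 0.0814
0.08 59 [ 0.5199 -0.2497  0.0863] ((0.517953097820282, -0.2504824101924896), (0.030499860644340515, 0.027083110064268112), 60.51860046386719) 0.0905
rack 3
[... 1120 characters left out ...]
), (-71, 29.6), (-67, 27.3), (-63, 26.9), (-59, 35.7), (-55, 41.5), (-51, 45.0), (-47, 46.9), (-43, 48.0), (-39, 47.6), (-35, 46.4), (-31, 45.6), (-27, 42.3), (-23, 36.6), (-19, 26.5), (-15, 27.2), (-11, 29.1), (-7, 35.4), (-3, 37.9), (0, 37.9), (4, 20.3), (8, 20.7), (12, 16.8), (16, 32.2), (20, 37.2), (24, 28.9), (28, 27.2), (32, 27.1), (36, 26.6), (40, 36.4), (44, 44.3), (48, 47.7), (52, 48.4), (56, 48.9), (60, 48.1), (64, 45.1), (68, 37.4), (72, 27.6), (76, 27.6), (80, 27.0), (84, 29.4), (88, 36.1), (92, 38.0), (96, 36.6), (100, 21.4), (104, 21.2), (108, 12.8), (112, 27.6), (116, 36.9), (120, 32.7), (124, 27.9), (128, 27.4), (132, 26.8), (136, 27.5), (140, 38.4), (144, 52.1), (148, 55.4)]
```

View pics/crop1.png

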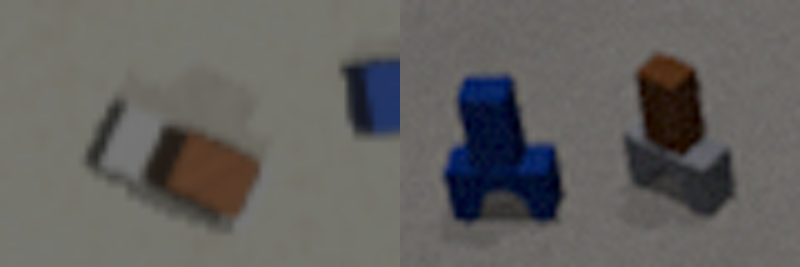

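The crop shows the wood-handled gauge on its grey leaf at left, with the blue look-alike cut off at the edge. Measured gauge: handle centre at about (0.514, -0.248), top at about 0.087 and leaf line at about 63.5°, all consistent with the description. The depth profiles suggest the middle offcut (crown about 48 mm, bead about 28 mm wide), so I'll test it first.

Emit:
jog_arm:
  translation:
    - [-0.1, -0.115, 0]
    - [-0.205, -0.235, 0]
    - [-0.31, -0.355, 0]
    - [-0.415, -0.475, 0]
    - [-0.52, -0.6, 0]
  twist:
    - [0, 0, 0]
    - [0, 0, 0]
    - [0, 0, 0]
    - [0, 0, 0]
    - [0, 0, 0]
  fingers: -0.4

```text
time: 0.52
tcp_pos: [0.3035, 0.3861, 0.2309]
tcp_rot: [0.197, 0.98, -0.0, -0.0]
wrist_force: [2.2, -0.2, 0.1]
width: 0.702
finger_force: 0.0
```

Emit:
jog_arm:
  translation:
    - [-0.105, -0.12, 0]
    - [-0.21, -0.24, 0]
    - [-0.315, -0.36, 0]
    - [-0.42, -0.48, 0]
    - [-0.525, -0.6, 0]
  twist:
    - [0, 0, 0]
    - [0, 0, 0]
    - [0, 0, 0]
    - [0, 0, 0]
    - [0, 0, 0]

```text
time: 0.93
tcp_pos: [0.3665, 0.1969, 0.2313]
tcp_rot: [0.197, 0.98, 0.0, 0.0]
wrist_force: [0.9, -0.1, 0.3]
width: 0.7
finger_force: 0.0
```

Emit:
jog_arm:
  translation:
    - [-0.105, -0.12, 0]
    - [-0.21, -0.24, 0]
    - [-0.315, -0.36, 0]
    - [-0.42, -0.48, 0]
    - [-0.525, -0.6, 0]
  twist:
    - [0, 0, 0]
    - [0, 0, 0]
    - [0, 0, 0]
    - [0, 0, 0]
    - [0, 0, 0]

```text
time: 1.35
tcp_pos: [0.4296, 0.0077, 0.2313]
tcp_rot: [0.197, 0.98, 0.0, 0.0]
wrist_force: [0.4, 0.8, 0.2]
width: 0.7
finger_force: 0.0
```

```bash
cat >> h.py <<'E'
from scipy.spatial.transform import Rotation as R
def go(target,yaw):
    s=get_state(); r=R.from_quat(s["tcp_rot"]); M=r.as_matrix(); p=s["tcp_pos"]
    a=np.radians(yaw); y=np.array([np.cos(a),np.sin(a),0]); z=np.array([0,0,-1.]); x=np.cross(y,z)
    D=np.stack([x,y,z],1)
    print("t",round(float(s["time"]),2),"p",np.round(p,4),"yaw",np.degrees(np.arctan2(M[1,1],M[0,1])).round(2),"z",M[:,2].round(4),"F",np.round(s["wrist_force"],1),"w",round(85*float(s["width"]),1))
    print("  translation",np.round(M.T@(np.array(target)-p)/.25,4),"twist",np.round(R.from_matrix(M.T@D).as_rotvec()/np.radians(60),4))
E
python3 -c "
from h import *
go([.514,-.248,.231],63.5)"
```

```text
t 1.35 p [0.4296 0.0077 0.2313] yaw 67.26 z [ 2.e-04  1.e-04 -1.e+00] F [0.4 0.8 0.2] w 59.5
  translation [-0.7066 -0.8128  0.0013] twist [0.0001 0.0002 0.0627]
```

Emit:
jog_arm:
  translation:
    - [-0.105, -0.12, 0]
    - [-0.21, -0.24, 0]
    - [-0.315, -0.36, 0]
    - [-0.42, -0.48, 0]
    - [-0.525, -0.6, 0]
  twist:
    - [0, 0, 0]
    - [0, 0, 0.02]
    - [0, 0, 0.04]
    - [0, 0, 0.055]
    - [0, 0, 0.063]

```text
time: 1.77
tcp_pos: [0.4927, -0.1815, 0.2311]
tcp_rot: [0.23, 0.973, 0.0, -0.0]
wrist_force: [1.3, 0.6, 0.5]
width: 0.7
finger_force: 0.0
```

```bash
python3 -c "
from h import *
go([.514,-.248,.231],63.5)
d=optics.capture('wrist'); save('w1.png',d); print(d['hand_eye'].round(3),d['mtx'].round(1))
np.save('w1z.npy',d['z_map'])"
```

```text
t 1.77 p [ 0.4927 -0.1815  0.2311] yaw 63.41 z [-2.e-04  2.e-04 -1.e+00] F [1.3 0.6 0.5] w 59.5
  translation [-0.1953 -0.1998  0.0003] twist [ 0.     -0.0003 -0.0015]
[[-0.001 -0.963 -0.27   0.068]
 [ 1.    -0.001  0.     0.001]
 [-0.001 -0.27   0.963 -0.143]
 [ 0.     0.     0.     1.   ]] [[309.7   0.  321. ]
 [  0.  309.7 196.7]
 [  0.    0.    1. ]]
```

View pics/w1.png

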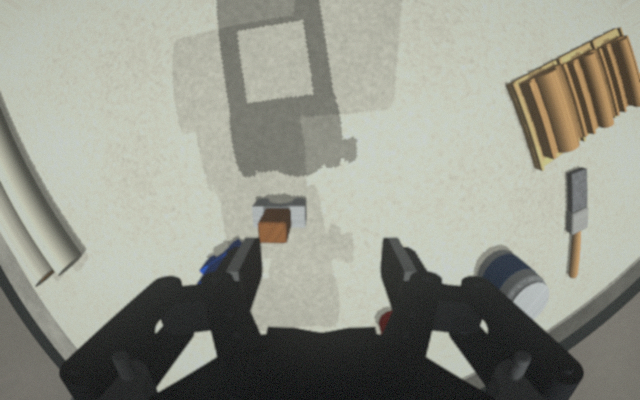

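The wrist view shows the gauge at (278,215), its handle's top face at about (274,232) and its leaf parallel to the closing line. I'll measure the handle's top from here.

```bash
cat >> h.py <<'E'
def wworld(d,s):
    K=d["mtx"]; v,u=np.mgrid[:400,:640]; a=u-K[0,2]; b=v-K[1,2]; r=np.hypot(a,b)+1e-9; th=r/K[0,0]
    z=d["z_map"]; t=np.tan(th)*z/r; P=np.stack([a*t,b*t,z],-1); H=d["hand_eye"]; P=P@H[:3,:3].T+H[:3,3]
    return P@R.from_quat(s["tcp_rot"]).as_matrix().T+s["tcp_pos"]
E
python3 -c "
from h import *
s=get_state(); d=optics.capture('wrist'); W=wworld(d,s)
B=W[190:248,245:312].reshape(-1,3); im=d['image'][190:248,245:312].reshape(-1,3).astype(int)
print('table',np.median(W[120:190,260:320,2]))
for nm,q in (('handletop',(B[:,2]>.08)&(B[:,2]<.095)&(im[:,0]>im[:,2]+30)),('leaftop',(B[:,2]>.03)&(B[:,2]<.042))):
    P=B[q]; print(nm,len(P),P.mean(0).round(4),cv2.minAreaRect(P[:,:2].astype(np.float32)))
go([.514,-.248,.045],63.5)"
```

```text
table 1.624678937126034e-05
handletop 624 [ 0.5151 -0.247   0.0856] ((0.5154012441635132, -0.24761152267456055), (0.02908819168806076, 0.02416294626891613), 64.21569061279297)
leaftop 612 [ 0.5145 -0.2426  0.0358] ((0.5156106948852539, -0.2484225481748581), (0.062245000153779984, 0.026291923597455025), 63.397037506103516)
t 1.87 p [ 0.4942 -0.1842  0.2311] yaw 63.26 z [ 0.0012 -0.0018 -1.    ] F [0.3 0.9 0.5] w 59.4
  translation [-0.1842 -0.1915  0.7451] twist [-0.0011  0.0018 -0.004 ]
```

Emit:
jog_arm:
  translation:
    - [-0.09, -0.1, 0]
    - [-0.184, -0.19, 0]
    - [-0.184, -0.19, 0.15]
    - [-0.184, -0.19, 0.3]
    - [-0.184, -0.19, 0.4]
  twist:
    - [0, 0, 0]
    - [0, 0, 0]
    - [0, 0, 0]
    - [0, 0, 0]
    - [0, 0, 0]

```text
time: 2.28
tcp_pos: [0.5113, -0.242, 0.1284]
tcp_rot: [0.23, 0.973, 0.0, -0.001]
wrist_force: [-0.7, -0.9, 0.1]
width: 0.698
finger_force: 0.0
```

```bash
python3 -c "
from h import *
optics.capture('top');go([.515,-.248,.045],63.5)"
```

```text
t 2.33 p [ 0.5088 -0.2406  0.1243] yaw 63.46 z [-0.0081  0.004  -1.    ] F [-2.9  0.4 -5. ] w 59.6
  translation [-0.0382 -0.0156  0.3169] twist [-0.     -0.0086 -0.0007]
```

Emit:
jog_arm:
  translation:
    - [-0.02, -0.01, 0]
    - [-0.025, -0.02, 0]
    - [-0.025, -0.02, 0.05]
    - [-0.025, -0.02, 0.08]
    - [-0.025, -0.02, 0.08]
  twist:
    - [0, 0, 0]
    - [0, 0, 0]
    - [0, 0, 0]
    - [0, 0, 0]
    - [0, 0, 0]

```text
time: 2.75
tcp_pos: [0.5156, -0.2494, 0.1106]
tcp_rot: [0.229, 0.973, 0.0, -0.0]
wrist_force: [-0.9, 0.1, -0.3]
width: 0.702
finger_force: 0.0
```

```bash
python3 -c "
from h import *
go([.515,-.248,.045],63.5)"
```

```text
t 2.75 p [ 0.5156 -0.2494  0.1106] yaw 63.49 z [-6.e-04  3.e-04 -1.e+00] F [-0.9  0.1 -0.3] w 59.6
  translation [0.0046 0.0039 0.2625] twist [ 0.     -0.0007 -0.0002]
```

Aligned; now descend and close gently.

Emit:
jog_arm:
  translation:
    - [0.004, 0.004, 0.08]
    - [0.004, 0.004, 0.16]
    - [0.004, 0.004, 0.22]
    - [0.004, 0.004, 0.26]
    - [0.004, 0.004, 0.26]
  twist:
    - [0, 0, 0]
    - [0, 0, 0]
    - [0, 0, 0]
    - [0, 0, 0]
    - [0, 0, 0]

```text
time: 3.17
tcp_pos: [0.5145, -0.2477, 0.0448]
tcp_rot: [0.229, 0.973, 0.0, -0.001]
wrist_force: [-0.2, 0.3, 0.0]
width: 0.696
finger_force: 0.0
```

Emit:
jog_arm:
  translation:
    - [0, 0, 0]
    - [0, 0, 0]
    - [0, 0, 0]
    - [0, 0, 0]
    - [0, 0, 0]
  twist:
    - [0, 0, 0]
    - [0, 0, 0]
    - [0, 0, 0]
    - [0, 0, 0]
    - [0, 0, 0]
  fingers: 0.6
  newtons: 40

```text
time: 3.58
tcp_pos: [0.5164, -0.2487, 0.0474]
tcp_rot: [0.229, 0.973, -0.0, 0.001]
wrist_force: [-0.6, 1.2, 5.8]
width: 0.348
finger_force: 42.3
```

```bash
python3 -c "
from h import *
print(get_state()['finger_force'])
go([.515,-.248,.165],63.5)
# rack fit in both cams: bead centre line for each slot, by x slices
for n in('top','scene'):
    d=optics.capture(n); W=world(d); z0=.0 if n=='top' else .0015
    P=W.reshape(-1,3); P=P[(P[:,0]>.46)&(P[:,0]<.64)&(P[:,1]>.06)&(P[:,1]<.42)&(P[:,2]>.006)&(P[:,2]<.07)]
    k=(P[:,2]>.011)&(P[:,2]<.06); r=cv2.minAreaRect(P[:,:2].astype(np.float32)); print(n,len(P),r, np.round(P.min(0),3),np.round(P.max(0),3))
    for yc in(.151,.245,.338):
        Q=P[(abs(P[:,1]-yc)<.03)&(P[:,2]>.041)]
        xs=[];cs=[]
        for l in np.arange(.49,.6,.01):
            q=Q[(Q[:,0]>=l)&(Q[:,0]<l+.01)]
            if len(q)>6: xs.append(q[:,0].mean()); cs.append((np.percentile(q[:,1],4)+np.percentile(q[:,1],96))/2)
        f=np.polyfit(np.array(xs)-.545,cs,1); print(yc,'slope deg',np.degrees(f[0]).round(2),'y at x=.545',f[1].round(4),'x',Q[:,0].min().round(3),Q[:,0].max().round(3),'crown',np.percentile(Q[:,2],90).round(4))
"
```

```text
42.27644741535187
t 3.58 p [ 0.5164 -0.2487  0.0474] yaw 63.48 z [ 1.9e-03 -8.0e-04 -1.0e+00] F [-0.6  1.2  5.8] w 29.6
  translation [ 0.0054 -0.     -0.4704] twist [ 0.0001  0.0019 -0.0003]
top 5915 ((0.5500310659408569, 0.23914113640785217), (0.17881661653518677, 0.3338376581668854), 1.3806177377700806) [0.461 0.072 0.006] [0.639 0.407 0.06 ]
0.151 slope deg 2.98 y at x=.545 0.1494 x 0.495 0.607 crown 0.0482
0.245 slope deg 2.53 y at x=.545 0.2446 x 0.495 0.608 crown 0.0493
0.338 slope deg 2.67 y at x=.545 0.3413 x 0.493 0.605 crown 0.0562
scene 3786 ((0.5542967319488525, 0.2427707314491272), (0.1358688622713089, 0.3008071780204773), 2.5746538639068604) [0.481 0.09  0.006] [0.628 0.395 0.059]
0.151 slope deg 2.94 y at x=.545 0.1463 x 0.498 0.612 crown 0.0489
0.245 slope deg 4.37 y at x=.545 0.2411 x 0.498 0.614 crown 0.0498
0.338 slope deg 2.96 y at x=.545 0.3379 x 0.493 0.611 crown 0.0566
```

The gauge is gripped at 29.6 mm, which matches the handle. Lift, then travel toward the middle slot.

Emit:
jog_arm:
  translation:
    - [0, 0, -0.06]
    - [0, 0, -0.18]
    - [0, 0, -0.32]
    - [0, 0, -0.44]
    - [0, 0, -0.47]
  twist:
    - [0, 0, 0]
    - [0, 0, 0]
    - [0, 0, 0]
    - [0, 0, 0]
    - [0, 0, 0]

```text
time: 4.1
tcp_pos: [0.5177, -0.2494, 0.1686]
tcp_rot: [0.229, 0.973, -0.001, 0.003]
wrist_force: [0.8, -0.7, -2.2]
width: 0.346
finger_force: 41.4
```

Emit:
jog_arm:
  translation:
    - [0.03, 0.07, 0]
    - [0.08, 0.2, 0]
    - [0.14, 0.34, 0]
    - [0.2, 0.48, 0]
    - [0.26, 0.63, 0]
  twist:
    - [0, 0, 0]
    - [0, 0, 0]
    - [0, 0, 0]
    - [0, 0, 0]
    - [0, 0, 0]

```text
time: 4.52
tcp_pos: [0.5267, -0.0771, 0.163]
tcp_rot: [0.23, 0.973, -0.0, -0.001]
wrist_force: [1.5, -0.2, -2.5]
width: 0.345
finger_force: 41.4
```

Emit:
jog_arm:
  translation:
    - [0.06, 0.145, 0]
    - [0.12, 0.29, 0]
    - [0.18, 0.435, 0]
    - [0.24, 0.58, 0]
    - [0.3, 0.72, 0]
  twist:
    - [0, 0, -0.08]
    - [0, 0, -0.16]
    - [0, 0, -0.24]
    - [0, 0, -0.32]
    - [0, 0, -0.4]

```text
time: 4.93
tcp_pos: [0.5402, 0.1181, 0.163]
tcp_rot: [0.02, 1.0, -0.0, -0.0]
wrist_force: [0.7, -0.8, -1.6]
width: 0.345
finger_force: 41.3
```

```bash
python3 -c "
from h import *
go([.551,.245,.165],92.7)"
```

```text
t 4.93 p [0.5402 0.1181 0.163 ] yaw 87.73 z [-9.e-04 -3.e-04 -1.e+00] F [ 0.7 -0.8 -1.6] w 29.4
  translation [-0.023   0.509  -0.0083] twist [-0.0002 -0.0009 -0.0828]
```

Emit:
jog_arm:
  translation:
    - [-0.005, 0.14, 0]
    - [-0.01, 0.28, 0]
    - [-0.015, 0.4, 0]
    - [-0.02, 0.48, 0]
    - [-0.023, 0.508, 0]
  twist:
    - [0, 0, -0.03]
    - [0, 0, -0.06]
    - [0, 0, -0.083]
    - [0, 0, -0.083]
    - [0, 0, -0.083]

```text
time: 5.35
tcp_pos: [0.5518, 0.2457, 0.1628]
tcp_rot: [-0.023, 1.0, 0.0, -0.0]
wrist_force: [0.1, -0.0, -2.4]
width: 0.35
finger_force: 41.3
```

Emit:
jog_arm:
  translation:
    - [0, 0, 0.03]
    - [0, 0, 0.07]
    - [0, 0, 0.1]
    - [0, 0, 0.1]
    - [0, 0, 0.1]
  twist:
    - [0, 0, 0]
    - [0, 0, 0]
    - [0, 0, 0]
    - [0, 0, 0]
    - [0, 0, 0]

```text
time: 5.77
tcp_pos: [0.5517, 0.2413, 0.1377]
tcp_rot: [-0.021, 1.0, -0.001, -0.001]
wrist_force: [0.8, 0.4, -2.0]
width: 0.349
finger_force: 41.3
```

```bash
python3 -c "
from h import *
go([.551,.245,.135],92.7)
d=optics.capture('scene'); save('s2.png',d,(345,110,505,220),5); np.save('s2.npy',world(d)); cv2.imwrite('s2_raw.png',d['image'][:,:,::-1])
"
```

```text
t 5.77 p [0.5517 0.2413 0.1377] yaw 92.39 z [-0.0021 -0.0011 -1.    ] F [ 0.8  0.4 -2. ] w 29.7
  translation [0.002  0.0148 0.0107] twist [-0.0009 -0.002  -0.0052]
```

View pics/s2.png

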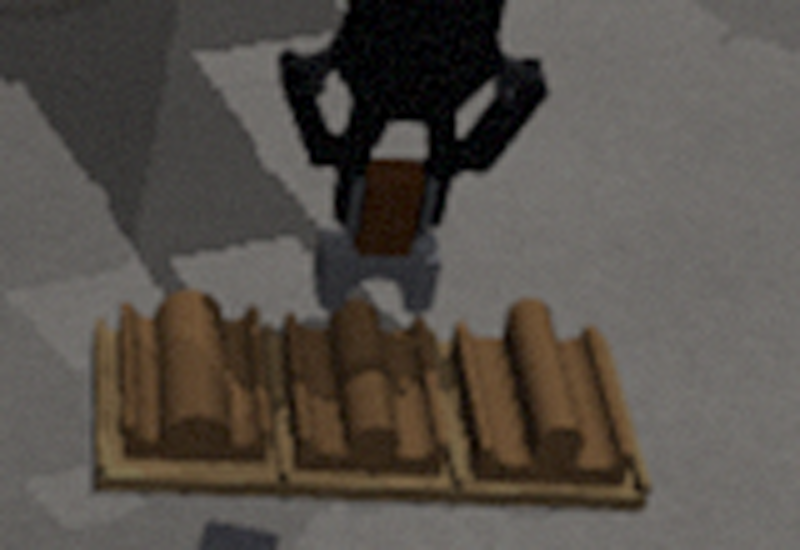

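The scene view shows the gauge hanging over the middle offcut, with the leaf at about (378,265) and the bead end at (375,440) in the crop. I'll compare the leaf and bead lateral positions within this one camera.

```bash
python3 -c "
from h import *
W=np.load('s2.npy'); im=cv2.imread('s2_raw.png').astype(int)
a=np.radians(2.7); ex=np.array([np.cos(a),np.sin(a)]); ey=np.array([-np.sin(a),np.cos(a)])
v,u=np.mgrid[:400,:640]
# leaf box: crop (315..440,225..310)/5+(345,110)
L=(u>=407)&(u<=434)&(v>=154)&(v<=173)&(W[...,2]>.07)&(W[...,0]>.53)&(W[...,0]<.585)
P=W[L]; w=P[:,:2]@ey; print('leaf n',len(P),'z',P[:,2].min().round(3),P[:,2].max().round(3),'across min/max',np.percentile(w,[0,2,98,100]).round(4),'mid',((np.percentile(w,2)+np.percentile(w,98))/2).round(4),'x',np.median(P[:,0]).round(4))
for lo in (.095,.1,.105,.11,.115,.12):
    q=(P[:,2]>=lo)&(P[:,2]<lo+.005); 
    if q.sum()>8: print(lo,q.sum(),w[q].min().round(4),w[q].max().round(4),((w[q].min()+w[q].max())/2).round(4))
Q=W.reshape(-1,3); Q=Q[(Q[:,0]>.49)&(Q[:,0]<.62)&(Q[:,2]<.07)&(Q[:,2]>.01)]; wq=Q[:,:2]@ey
S=(abs(wq-.215)<.035)
for lo,hi in((.036,.04),(.04,.044),(.044,.056)):
    k=S&(Q[:,2]>lo)&(Q[:,2]<hi)&(abs(wq-.215)<.02); x=wq[k]; print('bead',lo,k.sum(),x.min().round(4),x.max().round(4),((np.percentile(x,3)+np.percentile(x,97))/2).round(4))
# cross-profile centre via rim edges too
h,e=np.histogram(wq,np.arange(.16,.28,.003)); 
print([(round(float(e[i]+.0015),4),round(1000*float(np.median(Q[(wq>=e[i])&(wq<e[i+1]),2])),1)) for i in range(len(h)) if h[i]>3])
print('tcp across', np.array([.5517,.2413])@ey, get_state()['tcp_pos'][:2]@ey)
"
```

```text
leaf n 359 z 0.091 0.152 across min/max [0.1812 0.1814 0.2426 0.2435] mid 0.212 x 0.5635
0.095 21 0.1816 0.2427 0.2122
0.1 19 0.1813 0.2415 0.2114
0.105 18 0.1819 0.2429 0.2124
0.11 35 0.1813 0.2421 0.2117
0.115 35 0.1812 0.2415 0.2113
0.12 37 0.1813 0.2435 0.2124
bead 0.036 29 0.2016 0.2296 0.2155
bead 0.04 46 0.2029 0.2292 0.2158
bead 0.044 201 0.2041 0.2274 0.2158
[(0.1615, 36.7), (0.1645, 13.5), (0.1675, 19.9), (0.1705, 21.5), (0.1735, 13.2), (0.1765, 26.2), (0.1795, 37.3), (0.1825, 33.3), (0.1855, 29.7), (0.1885, 28.0), (0.1915, 27.0), (0.1945, 26.9), (0.1975, 26.8), (0.2005, 27.9), (0.2035, 37.2), (0.2065, 44.5), (0.2095, 45.9), (0.2125, 47.7), (0.2155, 48.3), (0.2185, 48.2), (0.2215, 47.2), (0.2245, 45.5), (0.2275, 42.0), (0.2305, 26.3), (0.2335, 26.6), (0.2365, 26.2), (0.2395, 26.1), (0.2425, 26.8), (0.2455, 27.4), (0.2485, 31.4), (0.2515, 36.5), (0.2545, 37.0), (0.2575, 19.6), (0.2605, 18.1), (0.2635, 20.4), (0.2665, 19.8), (0.2695, 13.3), (0.2725, 15.5), (0.2755, 30.4), (0.2785, 37.5)]
tcp across 0.2150434979718135 0.21542221601917305
```

Emit:
jog_arm:
  translation:
    - [0, 0, 0]
    - [0, 0, 0]
    - [0, 0, 0]
    - [0, 0, 0]
    - [0, 0, 0]
  twist:
    - [0, 0, 0]
    - [0, 0, 0]
    - [0, 0, 0]
    - [0, 0, 0]
    - [0, 0, 0]

```text
time: 6.23
tcp_pos: [0.5524, 0.2429, 0.139]
tcp_rot: [-0.022, 1.0, 0.0, 0.0]
wrist_force: [-0.4, 0.3, -2.3]
width: 0.349
finger_force: 41.3
```

```bash
cat >> h.py <<'E'
def across():
    a=np.radians(2.7); ex=np.array([np.cos(a),np.sin(a)]); ey=np.array([-np.sin(a),np.cos(a)])
    s=get_state(); d=optics.capture('scene'); W=world(d); t=s['tcp_pos'][2]
    P=W.reshape(-1,3); w=P[:,:2]@ey; x=P[:,:2]@ex
    g=d['image'].reshape(-1,3).astype(int)
    L=(x>.55)&(x<.60)&(abs(w-s['tcp_pos'][:2]@ey)<.045)&(P[:,2]>t-.036)&(P[:,2]<t-.012)
    m=w[L]; print('leaf',L.sum(),m.min().round(4),m.max().round(4),'mid',((np.percentile(m,2)+np.percentile(m,98))/2).round(4),'tcp across',(s['tcp_pos'][:2]@ey).round(4),'along',(s['tcp_pos'][:2]@ex).round(4),'z',t.round(4))
    B=(x>.5)&(x<.62)&(abs(w-.2155)<.02)&(P[:,2]>.038)&(P[:,2]<.055)&(P[:,2]<t-.05); m=w[B]
    if B.sum()>20: print('bead',B.sum(),'mid',((np.percentile(m,3)+np.percentile(m,97))/2).round(4))
E
python3 -c "
from h import *
go([.551,.245,.135],92.7)
for i in range(3): across()
go([.551,.245,.135],92.7)
"
```

```text
t 6.23 p [0.5524 0.2429 0.139 ] yaw 92.47 z [ 4.e-04  2.e-04 -1.e+00] F [-0.4  0.3 -2.3] w 29.7
  translation [0.0053 0.0088 0.0161] twist [ 0.0001  0.0004 -0.0039]
leaf 156 0.1823 0.245 mid 0.2131 tcp across 0.2166 along 0.5632 z 0.139
bead 252 mid 0.2152
leaf 155 0.1825 0.2443 mid 0.2128 tcp across 0.2166 along 0.5632 z 0.139
bead 253 mid 0.2151
leaf 152 0.1824 0.2442 mid 0.2132 tcp across 0.2166 along 0.5632 z 0.1389
bead 249 mid 0.2154
t 6.38 p [0.5523 0.2429 0.1389] yaw 92.47 z [ 2.e-04  0.e+00 -1.e+00] F [ 0.1  0.7 -2.3] w 29.6
  translation [0.0049 0.0087 0.0155] twist [ 0.      0.0001 -0.0038]
```

Emit:
jog_arm:
  translation:
    - [0, 0.0096, 0]
    - [0, 0.0096, 0.05]
    - [0, 0.0096, 0.1]
    - [0, 0.0096, 0.14]
    - [0, 0.0096, 0.14]
  twist:
    - [0, 0, -0.004]
    - [0, 0, -0.004]
    - [0, 0, -0.004]
    - [0, 0, -0.004]
    - [0, 0, -0.004]

```text
time: 6.8
tcp_pos: [0.5502, 0.2444, 0.1004]
tcp_rot: [-0.024, 1.0, -0.001, -0.002]
wrist_force: [-0.7, 0.3, -2.5]
width: 0.343
finger_force: 41.3
```

Emit:
jog_arm:
  translation:
    - [0, 0, 0]
    - [0, 0, 0]
    - [0, 0, 0]
    - [0, 0, 0]
    - [0, 0, 0]
  twist:
    - [0, 0, 0]
    - [0, 0, 0]
    - [0, 0, 0]
    - [0, 0, 0]
    - [0, 0, 0]

```text
time: 7.22
tcp_pos: [0.5525, 0.2453, 0.1043]
tcp_rot: [-0.024, 1.0, 0.0, 0.0]
wrist_force: [-0.9, 0.8, -1.8]
width: 0.346
finger_force: 41.3
```

```bash
python3 -c "
from h import *
for i in range(2): across()
go([.551,.245,.071],92.7)
"
```

```text
leaf 151 0.1847 0.2471 mid 0.2153 tcp across 0.219 along 0.5634 z 0.1043
bead 188 mid 0.2155
leaf 149 0.1847 0.247 mid 0.2157 tcp across 0.219 along 0.5634 z 0.1042
bead 184 mid 0.2155
t 7.32 p [0.5524 0.2453 0.1041] yaw 92.7 z [ 5.e-04  2.e-04 -1.e+00] F [ 0.7  0.2 -1.4] w 29.3
  translation [ 0.0056 -0.0009  0.1325] twist [0.0002 0.0005 0.0001]
```

Aligned to within about 0.3 mm. I'll descend slowly and watch the force.

Emit:
jog_arm:
  translation:
    - [0, 0, 0.012]
    - [0, 0, 0.024]
    - [0, 0, 0.036]
    - [0, 0, 0.048]
    - [0, 0, 0.06]
  twist:
    - [0, 0, 0]
    - [0, 0, 0]
    - [0, 0, 0]
    - [0, 0, 0]
    - [0, 0, 0]

```text
time: 7.73
tcp_pos: [0.5521, 0.2452, 0.0883]
tcp_rot: [-0.024, 1.0, -0.0, -0.0]
wrist_force: [-0.5, -0.4, -1.6]
width: 0.347
finger_force: 41.3
```

Emit:
jog_arm:
  translation:
    - [0, 0, 0.006]
    - [0, 0, 0.012]
    - [0, 0, 0.016]
    - [0, 0, 0.02]
    - [0, 0, 0.02]
  twist:
    - [0, 0, 0]
    - [0, 0, 0]
    - [0, 0, 0]
    - [0, 0, 0]
    - [0, 0, 0]

```text
time: 8.15
tcp_pos: [0.5521, 0.2452, 0.0836]
tcp_rot: [-0.024, 1.0, -0.0, -0.0]
wrist_force: [-0.1, 0.0, -2.4]
width: 0.349
finger_force: 41.3
```

Emit:
jog_arm:
  translation:
    - [0, 0, 0.004]
    - [0, 0, 0.008]
    - [0, 0, 0.012]
    - [0, 0, 0.016]
    - [0, 0, 0.016]
  twist:
    - [0, 0, 0]
    - [0, 0, 0]
    - [0, 0, 0]
    - [0, 0, 0]
    - [0, 0, 0]

```text
time: 8.57
tcp_pos: [0.5521, 0.2452, 0.0796]
tcp_rot: [-0.024, 1.0, -0.0, -0.0]
wrist_force: [-0.1, -0.5, -2.7]
width: 0.345
finger_force: 41.3
```

Emit:
jog_arm:
  translation:
    - [0, 0, 0.003]
    - [0, 0, 0.006]
    - [0, 0, 0.009]
    - [0, 0, 0.012]
    - [0, 0, 0.012]
  twist:
    - [0, 0, 0]
    - [0, 0, 0]
    - [0, 0, 0]
    - [0, 0, 0]
    - [0, 0, 0]

```text
time: 8.98
tcp_pos: [0.5521, 0.2452, 0.0766]
tcp_rot: [-0.024, 1.0, -0.0, -0.0]
wrist_force: [-0.3, -0.1, -1.8]
width: 0.346
finger_force: 41.3
```

Emit:
jog_arm:
  translation:
    - [0, 0, 0.002]
    - [0, 0, 0.004]
    - [0, 0, 0.006]
    - [0, 0, 0.008]
    - [0, 0, 0.008]
  twist:
    - [0, 0, 0]
    - [0, 0, 0]
    - [0, 0, 0]
    - [0, 0, 0]
    - [0, 0, 0]

```text
time: 9.4
tcp_pos: [0.5521, 0.2452, 0.0747]
tcp_rot: [-0.024, 1.0, -0.0, -0.0]
wrist_force: [-0.5, -0.2, -2.7]
width: 0.347
finger_force: 41.3
```

Emit:
jog_arm:
  translation:
    - [0, 0, 0.002]
    - [0, 0, 0.004]
    - [0, 0, 0.006]
    - [0, 0, 0.008]
    - [0, 0, 0.008]
  twist:
    - [0, 0, 0]
    - [0, 0, 0]
    - [0, 0, 0]
    - [0, 0, 0]
    - [0, 0, 0]

```text
time: 9.82
tcp_pos: [0.5523, 0.2452, 0.0734]
tcp_rot: [-0.024, 1.0, 0.0, 0.0]
wrist_force: [-1.5, -1.0, 5.0]
width: 0.347
finger_force: 42.4
```

Contact came at TCP z = 0.0734. At the table grasp the TCP stood at 0.0474 with the feet at 0, so the feet are now at about 0.026, the cove floor. I'll confirm with the depth and a picture.

```bash
python3 -c "
from h import *
across(); s=get_state(); print(s['wrist_force'],s['wrist_torque'])
d=optics.capture('scene'); W=world(d); save('s3.png',d,(365,110,495,220),6)
v,u=np.mgrid[:400,:640]; P=W.reshape(-1,3); im=d['image'].reshape(-1,3).astype(int)
k=(P[:,0]>.53)&(P[:,0]<.58)&(P[:,1]>.2)&(P[:,1]<.29)&(P[:,2]>.03)&(P[:,2]<.13)&(im[:,0]-im[:,2]<15)
q=P[k]; side=k.copy()
for lo,hi in((.212,.225),(.265,.278)):
    a=P[k&(P[:,1]>lo)&(P[:,1]<hi)&(P[:,0]<.565)&(P[:,0]>.542)]; print(lo,len(a),np.percentile(a[:,2],[5,25,50,75,95]).round(4) if len(a) else '')
"
```

```text
leaf 234 0.1761 0.256 mid 0.2162 tcp across 0.2189 along 0.5633 z 0.0734
[-1.67624162 -1.49359421  5.00825987] [-0.18270955  0.38459472  0.04731661]
0.212 96 [0.0372 0.0626 0.0867 0.1053 0.1265]
0.265 79 [0.0332 0.0486 0.0639 0.1147 0.1283]
```

View pics/s3.png

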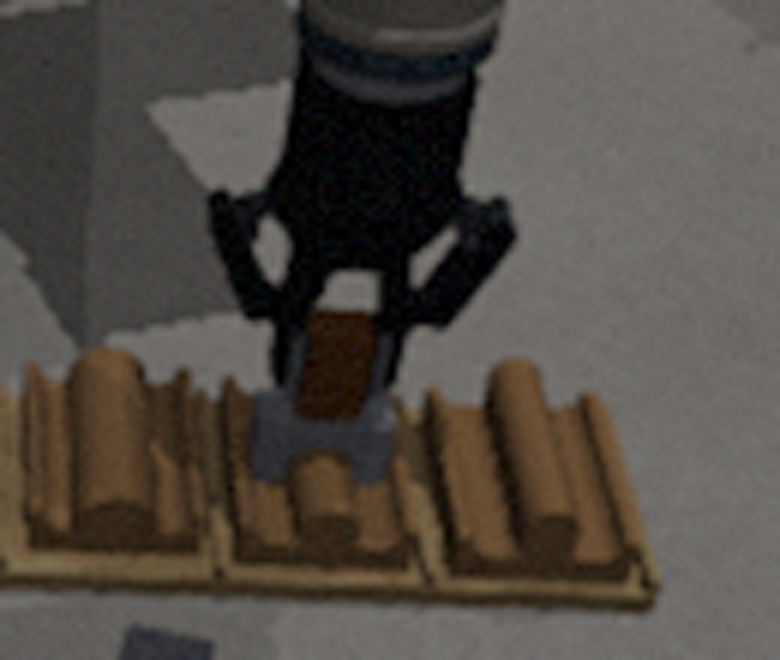

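The picture shows the leaf astride the middle bead with both feet in the coves, at (268,470) and (378,475). I'll press slightly to confirm a firm stop, then take the push off.

Emit:
jog_arm:
  translation:
    - [0, 0, 0.001]
    - [0, 0, 0.002]
    - [0, 0, 0.003]
    - [0, 0, 0.003]
    - [0, 0, 0.003]
  twist:
    - [0, 0, 0]
    - [0, 0, 0]
    - [0, 0, 0]
    - [0, 0, 0]
    - [0, 0, 0]

```text
time: 10.33
tcp_pos: [0.5524, 0.2452, 0.0734]
tcp_rot: [-0.024, 1.0, 0.0, 0.0]
wrist_force: [-4.3, -2.7, 12.1]
width: 0.345
finger_force: 43.4
```

Emit:
jog_arm:
  translation:
    - [0, 0, -0.001]
    - [0, 0, -0.003]
    - [0, 0, -0.004]
    - [0, 0, -0.004]
    - [0, 0, -0.004]
  twist:
    - [0.008, 0, 0]
    - [0.008, 0, 0]
    - [0, 0, 0]
    - [-0.008, 0, 0]
    - [0, 0, 0]

```text
time: 10.75
tcp_pos: [0.5525, 0.2452, 0.0734]
tcp_rot: [-0.023, 1.0, 0.001, 0.0]
wrist_force: [-1.2, 1.6, 4.1]
width: 0.346
finger_force: 42.1
```

```bash
python3 -c "
from h import *
s=get_state();print(s['wrist_torque']); go([.551,.245,.0734],92.7)"
```

```text
[0.5593112  0.30022376 0.06809715]
t 10.75 p [0.5525 0.2452 0.0734] yaw 92.66 z [ 6.0e-04  1.8e-03 -1.0e+00] F [-1.2  1.6  4.1] w 29.4
  translation [ 0.0061 -0.0004  0.0001] twist [ 0.0016  0.0006 -0.0006]
```

The stop is firm: 7 N more push gave no sinkage and no rocking. Ease off, release and retreat.

Emit:
jog_arm:
  translation:
    - [0, 0, -0.001]
    - [0, 0, -0.002]
    - [0, 0, -0.002]
    - [0, 0, -0.002]
    - [0, 0, -0.002]
  twist:
    - [0, 0, 0]
    - [0, 0, 0]
    - [0, 0, 0]
    - [0, 0, 0]
    - [0, 0, 0]
  newtons: 20

```text
time: 11.17
tcp_pos: [0.5524, 0.2453, 0.0735]
tcp_rot: [-0.024, 1.0, 0.0, 0.0]
wrist_force: [1.6, 0.2, -0.5]
width: 0.344
finger_force: 41.6
```

Emit:
jog_arm:
  translation:
    - [0, 0, 0]
    - [0, 0, 0]
    - [0, 0, 0]
    - [0, 0, 0]
    - [0, 0, 0]
  twist:
    - [0, 0, 0]
    - [0, 0, 0]
    - [0, 0, 0]
    - [0, 0, 0]
    - [0, 0, 0]
  fingers: -0.25

```text
time: 11.58
tcp_pos: [0.5521, 0.2451, 0.0734]
tcp_rot: [-0.024, 1.0, -0.0, -0.0]
wrist_force: [0.1, -1.2, -0.1]
width: 0.629
finger_force: 0.0
```

```bash
python3 -c "
from h import *
go([.551,.245,.0734],92.7)
d=optics.capture('scene'); save('s4.png',d,(365,110,495,220),6)"
```

```text
t 11.58 p [0.5521 0.2451 0.0734] yaw 92.71 z [-2.e-04 -1.e-04 -1.e+00] F [ 0.1 -1.2 -0.1] w 53.5
  translation [ 0.0044 -0.0004  0.0002] twist [-0.0001 -0.0002  0.0001]
```

View pics/s4.png

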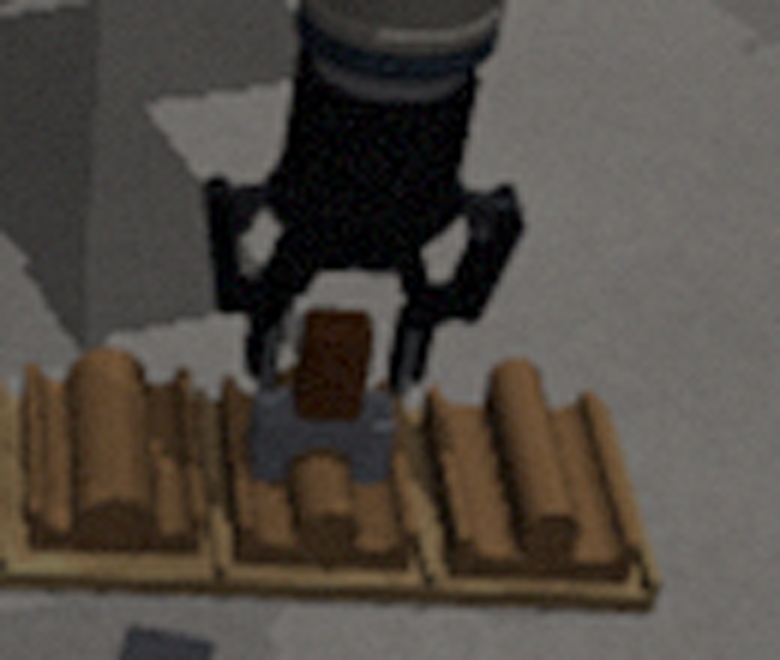

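The fingers are clear on both sides at about (265,350) and (405,350), and the gauge stands upright with its leaf at (323,430). Retreat straight up.

Emit:
jog_arm:
  translation:
    - [0, 0, -0.05]
    - [0, 0, -0.14]
    - [0, 0, -0.26]
    - [0, 0, -0.36]
    - [0, 0, -0.4]
  twist:
    - [0, 0, 0]
    - [0, 0, 0]
    - [0, 0, 0]
    - [0, 0, 0]
    - [0, 0, 0]

```text
time: 12.05
tcp_pos: [0.5539, 0.246, 0.1781]
tcp_rot: [-0.024, 1.0, 0.001, 0.002]
wrist_force: [0.2, 0.7, 0.2]
width: 0.628
finger_force: 0.0
```

Emit:
jog_arm:
  translation:
    - [0, 0, 0]
    - [0, 0, 0]
    - [0, 0, 0]
    - [0, 0, 0]
    - [0, 0, 0]
  twist:
    - [0, 0, 0]
    - [0, 0, 0]
    - [0, 0, 0]
    - [0, 0, 0]
    - [0, 0, 0]

```text
time: 12.47
tcp_pos: [0.5514, 0.2449, 0.1721]
tcp_rot: [-0.024, 1.0, -0.0, -0.001]
wrist_force: [0.2, -1.1, -0.7]
width: 0.622
finger_force: 0.0
```

```bash
python3 -c "
from h import *
d=optics.capture('scene'); W=world(d); P=W.reshape(-1,3); im=d['image'].reshape(-1,3).astype(int)
k=(P[:,0]>.52)&(P[:,0]<.59)&(P[:,1]>.2)&(P[:,1]<.29)&(P[:,2]>.108)&(P[:,2]<.122)
print(k.sum(),P[k].mean(0).round(4),P[k][:,2].max().round(4)); save('s5.png',d,(365,110,495,220),6)"
```

```text
71 [0.5559 0.2416 0.112 ] 0.1165
```

View pics/s5.png

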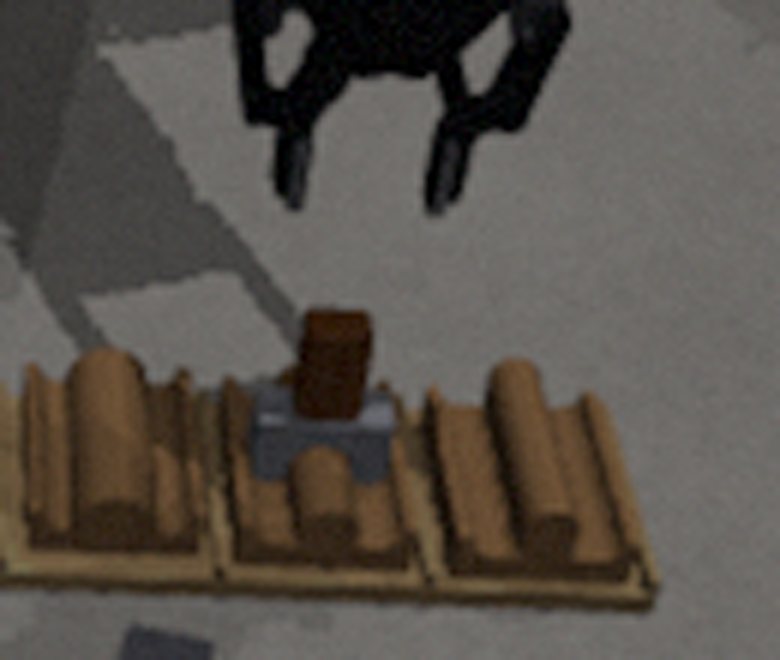

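The gauge stands upright on the middle offcut, handle at (335,360) in the crop, and the gripper is well clear. The handle's top is at about 0.113 m, the expected home height (26 + 87 mm).

```bash
python3 -c "
from h import *
print(job.job_done())"
```

```text
the job is handed in; nothing more can be done
None
```

The gauge is fully home on the middle offcut, standing upright and released, and the job is handed in: I touched only that offcut (depth images pointed to it first), the push peaked at about 14 N, and it did not sink or rock when pressed.

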